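# Shim up a bonded coupon under the hand press and hold it

### The job

First move the amber jar out of the way of the hand press and stand it upright on the round cork mat. Then take yellow spacer plates from the rack by their tabs and stack them flat, square and centred on the copper-and-green coupon under the press, until pushing the red knob down clamps the stack firmly before the knob runs out of stroke. Finish while still holding the knob down on the stack with a gentle push of roughly 10 newtons, leaving unused plates clear of the press and the burner, beaker and flask alone.

Things in the scene. Friction and masses are not known exactly. Their poses are not given: they have to be found in the camera images.
- jar_c (a point): amber glass jar with a blue cap standing on the bench in front of the press, 42 mm diameter, 62 mm high, 120 g. This point is its centre, 31 mm above its underside; z up.
- mat_top (a point): round cork mat on the bench, 96 mm diameter, 4 mm thick. This point is the centre of its upper face.
- shim1_c (a point): spacer plate: yellow square 56 x 56 mm, 12 mm thick, with an orange handle tab equally thick, 20 mm wide, along its own -x (27 to 107 mm from the plate's centre). This point: centre of the square, half-way up; z up. 80 g, balance point 10 mm from here towards the tab. Lies flat in the rack, tab out over free bench. All three are identical.
- shim2_c (a point): spacer plate: yellow square 56 x 56 mm, 12 mm thick, with an orange handle tab equally thick, 20 mm wide, along its own -x (27 to 107 mm from the plate's centre). This point: centre of the square, half-way up; z up. 80 g, balance point 10 mm from here towards the tab. Lies flat in the rack, tab out over free bench. All three are identical.
- shim3_c (a point): spacer plate: yellow square 56 x 56 mm, 12 mm thick, with an orange handle tab equally thick, 20 mm wide, along its own -x (27 to 107 mm from the plate's centre). This point: centre of the square, half-way up; z up. 80 g, balance point 10 mm from here towards the tab. Lies flat in the rack, tab out over free bench. All three are identical.
- rack: wooden block holding the plates, 22 mm high, 80 mm (x) by 204 mm (y), three bays 66 mm apart along y, dividers 3 mm thick and 8 mm high; the tabs stick out to its -x. Origin under its centre. (Once stacked, the tabs lie one on another: fingertips reaching below a tab's underside would hit the tab beneath.)
- press: hand press, fixed. Origin: centre of the underside of its blue base, 90 (x) by 150 (y) by 22 mm high. -x points out of its open front, y from rod to rod. Two steel rods, 14 mm thick, at y = +-56 mm, end 185 mm above the bench. The coupon lies in the middle of the base, the plunger is straight above it.
- crosshead: grey crossbar between the rods, 30 mm deep (x), 24 mm high, with 26 mm collars round the rods and small black side knobs out to y = +-94 mm. Locked at a height that differs each time. Origin: centre of its underside, 22 mm above the foot's underside when the plunger is up.
- coupon_top (a point): test coupon, copper below and green above, 64 x 64 x 8 mm, fixed on the press base. This point is the centre of its upper face, 30 mm above the bench; axes as the press: -x points out of its open front.
- foot_bottom (a point): centre of the underside of the black rubber foot (36 mm diameter) of the plunger, 28 to 43 mm above the coupon's upper face when the plunger is up. The foot is sprung on the plunger: it yields up to 8 mm, at 1.5 N per mm after a first 2 N.
- knob_top (a point): centre of the top of the red knob (38 mm diameter) on the plunger, 92 mm above the foot's underside. Stroke 24 mm down to a hard stop; its return spring takes 2 N at the top, 4 N at the bottom. 10 N felt before the end of the stroke: the foot bears on the stack. Only 4 N down to the end: another plate is needed.
- burner: bystander: steel laboratory burner, base 80 mm diameter, 130 mm high; origin under its centre.
- beaker: bystander: clear glass beaker, 70 mm diameter, 85 mm high; origin under its centre.
- flask: bystander: green conical flask, 80 mm diameter at the foot, 104 mm high; origin under its centre.

How it is judged (in metres and radians):
On the way, in this order (a step that is already met when the one before it is completed fails the run):
1. the jar stands on the cork mat, let go (horizontal distance between jar_c and mat_top below 0.035 m and angle between jar_c's own z axis and vertical below 0.15 rad and z of jar_c in the frame of mat_top between 0.026 and 0.036 m and contact force between jar and the fingers below 0.2 N and contact force between jar and the arm below 0.2 N), for 0.2 s.
2. a plate lies on the coupon, let go ((((horizontal distance between shim1_c and coupon_top below 0.012 m and angle between shim1_c's own z axis and vertical below 0.12 rad and z of shim1_c in the frame of coupon_top above 0.003 m and angle between the x axis of shim1_c and the x axis of coupon_top, either way round below 0.2 rad) and contact force between shim1 and the fingers below 0.2 N and contact force between shim1 and the arm below 0.2 N) or ((horizontal distance between shim2_c and coupon_top below 0.012 m and angle between shim2_c's own z axis and vertical below 0.12 rad and z of shim2_c in the frame of coupon_top above 0.003 m and angle between the x axis of shim2_c and the x axis of coupon_top, either way round below 0.2 rad) and contact force between shim2 and the fingers below 0.2 N and contact force between shim2 and the arm below 0.2 N) or ((horizontal distance between shim3_c and coupon_top below 0.012 m and angle between shim3_c's own z axis and vertical below 0.12 rad and z of shim3_c in the frame of coupon_top above 0.003 m and angle between the x axis of shim3_c and the x axis of coupon_top, either way round below 0.2 rad) and contact force between shim3 and the fingers below 0.2 N and contact force between shim3 and the arm below 0.2 N))), for 0.2 s.
At the end, for the whole second after the job is handed in: Jar upright on the mat (within 35 mm), let go. Each plate is in the stack (within 12 mm of the coupon centre, flat to 7, square to 11 deg) or over 100 mm away, untouched. The robot pushes the knob down (over 3 N): the foot bears on the stack with 3 to 30 N, and the stack on the coupon (all of step 1 and ((horizontal distance between shim1_c and coupon_top below 0.012 m and angle between shim1_c's own z axis and vertical below 0.12 rad and z of shim1_c in the frame of coupon_top above 0.003 m and angle between the x axis of shim1_c and the x axis of coupon_top, either way round below 0.2 rad) or horizontal distance between shim1_c and coupon_top above 0.1 m) and ((horizontal distance between shim2_c and coupon_top below 0.012 m and angle between shim2_c's own z axis and vertical below 0.12 rad and z of shim2_c in the frame of coupon_top above 0.003 m and angle between the x axis of shim2_c and the x axis of coupon_top, either way round below 0.2 rad) or horizontal distance between shim2_c and coupon_top above 0.1 m) and ((horizontal distance between shim3_c and coupon_top below 0.012 m and angle between shim3_c's own z axis and vertical below 0.12 rad and z of shim3_c in the frame of coupon_top above 0.003 m and angle between the x axis of shim3_c and the x axis of coupon_top, either way round below 0.2 rad) or horizontal distance between shim3_c and coupon_top above 0.1 m) and contact force between each of shim1, shim2, shim3 and the fingers below 0.2 N and contact force between each of shim1, shim2, shim3 and the arm below 0.2 N and (contact force between foot and shim1 above 3 N or contact force between foot and shim2 above 3 N or contact force between foot and shim3 above 3 N) and contact force between foot and shim1 below 30 N and contact force between foot and shim2 below 30 N and contact force between foot and shim3 below 30 N and ((contact force between coupon and shim1 above 3 N and (horizontal distance between shim1_c and coupon_top below 0.012 m and angle between shim1_c's own z axis and vertical below 0.12 rad and z of shim1_c in the frame of coupon_top above 0.003 m and angle between the x axis of shim1_c and the x axis of coupon_top, either way round below 0.2 rad)) or (contact force between coupon and shim2 above 3 N and (horizontal distance between shim2_c and coupon_top below 0.012 m and angle between shim2_c's own z axis and vertical below 0.12 rad and z of shim2_c in the frame of coupon_top above 0.003 m and angle between the x axis of shim2_c and the x axis of coupon_top, either way round below 0.2 rad)) or (contact force between coupon and shim3 above 3 N and (horizontal distance between shim3_c and coupon_top below 0.012 m and angle between shim3_c's own z axis and vertical below 0.12 rad and z of shim3_c in the frame of coupon_top above 0.003 m and angle between the x axis of shim3_c and the x axis of coupon_top, either way round below 0.2 rad))) and contact force between any of the fingers, the arm and plunger above 3 N); the arm keeps its last pose, push and grip.
It fails at once if the burner is shifted more than 30 mm or tipped (distance of burner from where it was at the start of the episode above 0.03 m or angle between burner's own z axis and vertical above 0.4 rad).
It fails at once if the beaker is shifted more than 30 mm or tipped (distance of beaker from where it was at the start of the episode above 0.03 m or angle between beaker's own z axis and vertical above 0.4 rad).
It fails at once if the flask is shifted more than 30 mm or tipped (distance of flask from where it was at the start of the episode above 0.03 m or angle between flask's own z axis and vertical above 0.4 rad).
It fails at once if the jar is tipped over (angle between jar_c's own z axis and vertical above 0.9 rad).
It fails at once if the foot is forced down on the work with more than 60 N (contact force between foot and shim1 above 60 N or contact force between foot and shim2 above 60 N or contact force between foot and shim3 above 60 N or contact force between foot and coupon above 60 N).
It also fails if it takes over 72 s, if anything falls off the work surface, if the arm or the gripper's body presses on something with over 40 N, if the wrist force passes 120 N, or if a joint passes its speed limit or range.

### The arm

A 6-joint arm with a two-finger parallel gripper is mounted at the origin on the work surface. World frame = base frame: x ahead of the robot, y to its left, z up, the work surface at z = 0. Lengths are in mm, angles in rad, forces in N, time in s.
With the tool pointing down it reaches from about 275 to 750 mm from the base axis. Payload 10.2 kg.
Tool frame: the origin (TCP) lies midway between the tips of the shut fingers; the grasp point (between the pads) lies 19 mm behind it; z points along the fingers, y is the direction in which the jaws open and shut (so a half turn about z gives the same grasp; the last joint's range is limited). The gripper opens to 85 mm and grips with 20 to 120 N. Pads are 22 mm wide; open, the fingers measure 114 mm over their backs; the gripper's body (76 mm by 85 mm) begins 54 mm behind the grasp point. The pads swing forward as they close: fully open they stand 13 mm farther back than shut.
Start: joints at [-1.556, 0.313, 1.498, -0, 1.331, -0.223], TCP at [123.658, -510.235, 231.294] pointing down, gripper open.
Joint ranges: [-2.94, 2.94], [-0.97, 2.17], [0.19, 2.56], [-1.23, 4.37], [0.02, 3.11], [-2.88, 2.88]. Speed limits (rad/s): [2.39, 2.39, 3.01, 3.14, 3.14, 3.14].

### API

Orientations are given as [roll, pitch, yaw] about the fixed x, y, z axes, in that order (R = Rz(yaw) Ry(pitch) Rx(roll)).
In Python, from bench import sensors, get_image, get_calibration, ticket, search_frame, trace gives the robot as it stands. The module is installed in compiled form; this text tells all that it offers.
- The arm moves only by the tool arm_command, never from a script. Its argument "steps" is a list of rows, each an object with "angular": the turn, a rotation vector about the world's x, y, z in rad, a list of three; "travel": the shift along the world's x, y, z in m, a list of three; "gripper": the closure, from 0 (fully open) to 1 (shut). A call has 1 to 12 rows; each row is the pose to reach, as a shift and turn from the pose commanded when the call began; what a row does not reach only later rows make up. A row lasts 1/10 s, in which the tool goes at most 50 mm and 8.59 degrees, less where a joint would pass 70% of its speed; a pose out of reach is approached as far as the arm can. A call with a gripper value outside its range is refused whole. The fingers move at their own pace and stop on an object; the grip force is fixed at half the most. Time passes only in rows, so rows that repeat a pose let the fingers close. It gives the time, the measured TCP pose, the force and the opening at its end, in the units of the state.
- sensors.observe(): the state, without advancing time (a new reading comes with each control period).
- get_image(name): name is "side" or "top"; returns the picture (480x640x3 uint8, red, green, blue); there is no depth.
- get_calibration(name): a dict with "fx", "fy", "cx", "cy" (pixels), "extrinsics" (4x4, takes a point from camera to world coordinates). Camera axes: x right, y down, z forward; pixel columns grow to the right and rows downward; lengths in mm; the calibration is good to about 2 mm. A picture is of the moment at which its call begins. get_calibration takes no time and is no camera call.
- ticket.close_job(): hands the job in, once; it reports no verdict.
Trained networks look in the newest picture that a camera, given by its name, has taken for a name from the list of things; names that differ only in an ending like _2 or _b are one class to them, and where a whole thing is asked for, a point or a joint stands for the part that bears it (a point fixed in the world has none). Each returns a list of dicts, best first, with "score" (0 to 1); they miss things now and then, are a little off and sometimes report something else, mostly with a low value. They report only what shows in the picture. A call takes as long as a camera call.
- search_frame(camera, label): "uv" ([column, row] in pixels, amid what is visible of it).
- trace(camera, label): "pixels" (480x640 bool, what is visible of it) and "uv" ([column, row] in pixels, amid what is visible of it).
The state is a dict: "t": time; "qpos": joint angles; "dq": joint speeds; "effort": joint torques, N m; "position": TCP position; "orientation": TCP orientation; "wrist_force": force on the tool from outside, world axes, zero at the start; "ft_torque": the same for the moment, N m; "gripper_width": finger opening in mm.
Only numpy, scipy, OpenCV 4.12 (cv2) and the standard library are available. Lean on these libraries where they do the work, as an engineer would, in place of code of your own. Each camera call takes 0.05 s, during which the arm holds its last target. There are 200 camera calls.

## Working session

There is one attempt and no reset: what is moved stays moved. The work goes in short steps, Python scripts to look and compute and a tool call to move; the robot and the scene stay as the last step left them, time stands still between calls to the robot, and variables do not carry over. Pictures are saved under pics/ and viewed, about 8 in all and at most 12, crops included, and the job is handed in when it is done.

Besides the shell and the picture viewer there is one more tool, called after "Request:" by a JSON object that holds its "name" and its "arguments", one argument or row to a line. arm_command: Moves the arm, as the interface text tells. Its arguments: {"type":"object","properties":{"steps":{"type":"array","items":{"type":"object","properties":{"angular":{"type":"array","items":{"type":"number"}},"travel":{"type":"array","items":{"type":"number"}},"gripper":{"type":"number"}}}}},"required":["steps"]}

```bash
mkdir -p pics; python3 - <<'E'
from bench import sensors,get_image,get_calibration
import cv2,numpy as np
np.set_printoptions(precision=3,suppress=True)
for n in("side","top"):
    cv2.imwrite(f"pics/{n}0.png",get_image(n)[:,:,::-1]); c=get_calibration(n); print(n,c['fx'],c['fy'],c['cx'],c['cy']);print(np.array(c['extrinsics']))
print(sensors.observe())
E
```

```text
side 476.9909718553234 476.9909718553234 318.6146255634708 233.35864809825975
[[ -0.988  -0.109   0.11  522.091]
 [ -0.154   0.66   -0.735 610.355]
 [  0.007  -0.743  -0.669 673.862]
 [  0.      0.      0.      1.   ]]
top 564.5223571389228 564.5223571389228 321.21164318329767 238.92502839958453
[[  -0.011   -0.978    0.207  375.169]
 [  -1.       0.012    0.005  -12.379]
 [  -0.007   -0.207   -0.978 1225.215]
 [   0.       0.       0.       1.   ]]
{'t': 0.1, 'qpos': array([-1.556,  0.313,  1.498, -0.   ,  1.331, -0.223]), 'dq': array([-0.   , -0.001, -0.002,  0.001,  0.001,  0.001]), 'effort': array([  0.003, -41.29 , -26.014,  -0.   ,   0.003,  -0.   ]), 'position': array([ 123.646, -510.011,  230.793]), 'orientation': array([-3.14 , -0.   ,  0.238]), 'wrist_force': array([-0.262,  0.748,  0.597]), 'ft_torque': array([-0.048,  0.029,  0.026]), 'gripper_width': 85.17632062621342}
```

View pics/side0.png

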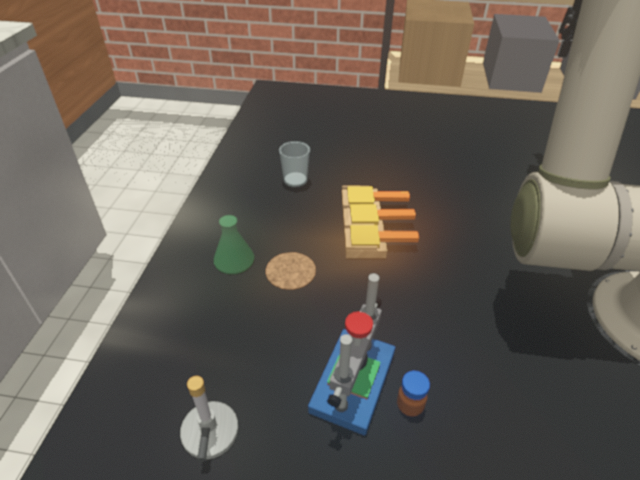

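View pics/top0.png

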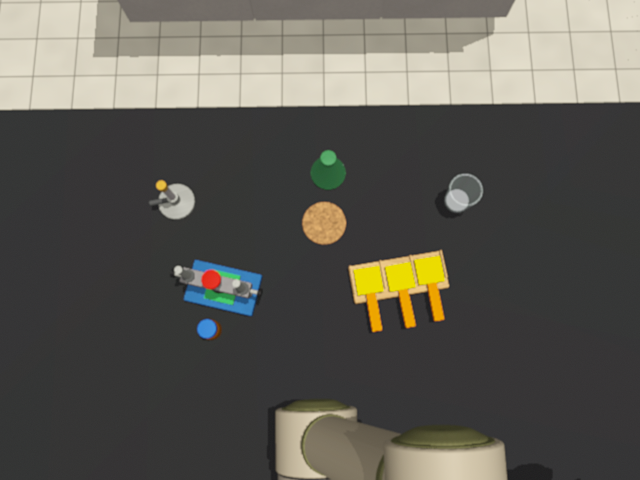

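The top view (up = +x, left = +y) shows the press at (222,288) px with the jar in front at (207,328). The mat is at (324,223) and the rack with three plates at (400,275). The burner (176,201), flask (328,170) and beaker (462,193) are clear of the work.

```bash
cat > h.py <<'E'
import cv2,numpy as np
from bench import sensors,get_image,get_calibration,search_frame,trace
np.set_printoptions(precision=2,suppress=True)
C={}
for n in("side","top"):
    c=get_calibration(n);T=np.array(c['extrinsics']);C[n]=(np.array([[c['fx'],0,c['cx']],[0,c['fy'],c['cy']],[0,0,1]]),T[:3,:3],T[:3,3])
def ray(n,uv):
    K,R,t=C[n]; return t,R@np.linalg.solve(K,[uv[0],uv[1],1])
def plane(n,uv,z):
    o,d=ray(n,uv); return o+d*(z-o[2])/d[2]
def tri(us,ut):
    A=np.zeros((3,3));b=np.zeros(3);L=[ray("side",us),ray("top",ut)]
    for o,d in L:
        d=d/np.linalg.norm(d);P=np.eye(3)-np.outer(d,d);A+=P;b+=P@o
    p=np.linalg.solve(A,b)
    (o1,d1),(o2,d2)=L;m=np.cross(d1,d2);return p,abs((o2-o1)@m)/np.linalg.norm(m)
def proj(n,p):
    K,R,t=C[n];q=K@(R.T@(np.asarray(p,float)-t));return q[:2]/q[2]
def hsv(im,h0,h1,s=120,v=60):
    return cv2.inRange(cv2.cvtColor(im,cv2.COLOR_RGB2HSV),(h0,s,v),(h1,255,255))
def blobs(m,amin=15):
    n,l,st,c=cv2.connectedComponentsWithStats(m);return [(c[i],st[i,4],l==i) for i in range(1,n) if st[i,4]>=amin]
E
python3 - <<'E'
from h import *
im={n:get_image(n) for n in C}
col=dict(red=(0,4,180,100),yellow=(24,34,120,100),orange=(10,19,190,150),blue=(100,118,150,60),green=(50,70,100,60))
for k,v in col.items():
  for n in C:
    m=hsv(im[n],*v)
    if n=="side": m[:150]=0
    if n=="top": m[:130]=0; m[390:]=0
    for c,a,mm in blobs(m):
        r=cv2.minAreaRect(np.argwhere(mm)[:,::-1].astype(np.float32)); print(k,n,c,a,'rect',np.array(r[0]),np.array(r[1]),round(r[2],1))
for l in ("jar_c","mat_top","shim1_c","burner","beaker","flask","crosshead","knob_top","foot_bottom","coupon_top","press","rack"):
    for n in C:
        print(l,n,[(np.round(d['uv'],1).tolist(),round(d['score'],2)) for d in search_frame(n,l)[:4]])
E
```

```text
red top [210.56 279.48] 258 rect [210.5 279.5] [17. 17.] 90.0
yellow side [360.11 194.1 ] 366 rect [360.5 194.5] [15. 25.] 90.0
yellow side [363.52 212.3 ] 416 rect [364. 212.] [16. 26.] 90.0
yellow side [363.72 230.65] 254 rect [364.  232.5] [13. 26.] 90.0
yellow side [367.82 242.5 ] 22 rect [367.5 242.5] [ 1. 13.] 90.0
yellow top [429.1  269.95] 719 rect [429.08 269.99] [26.63 27.45] 80.5
yellow top [399.79 276.46] 713 rect [399.79 276.44] [26.67 26.87] 78.7
yellow top [367.99 280.16] 723 rect [368.11 280.15] [26.96 27.13] 80.5
orange top [428.96 293.13] 23 rect [429.  293.5] [17.45  1.17] 79.4
orange top [400.64 302.44] 25 rect [400.62 302.58] [21.38  0.98] 78.7
orange top [368.23 308.27] 22 rect [368.18 308.05] [18.25  0.99] 80.5
orange top [410.31 325.62] 16 rect [410.12 325.19] [ 3.38 10.15] 84.3
blue side [415.28 384.2 ] 588 rect [415. 384.] [26.87 25.46] 45.0
blue top [230.59 271.99] 539 rect [226.35 273.59] [69.85 15.04] 14.0
blue top [220.66 301.49] 859 rect [219.51 300.3 ] [71.51 20.96] 8.5
blue top [206.19 328.33] 301 rect [206.3 328.1] [18.34 19.23] 63.4
green side [365.
[... 558 characters left out ...]
rner side [([206.0, 423.8], 0.93)]
burner top [([176.3, 201.7], 0.61)]
beaker side [([295.6, 163.8], 0.79)]
beaker top [([462.4, 193.0], 0.65)]
flask side [([230.2, 251.6], 0.61)]
flask top [([328.6, 173.5], 0.74)]
crosshead side []
crosshead top [([215.9, 284.1], 0.67)]
knob_top side [([366.4, 381.6], 0.7), ([356.1, 328.0], 0.57), ([371.7, 232.9], 0.57)]
knob_top top [([211.5, 281.5], 0.62)]
foot_bottom side [([367.4, 364.0], 0.5)]
foot_bottom top []
coupon_top side [([363.3, 380.8], 0.79)]
coupon_top top [([219.3, 293.0], 0.73)]
press side [([354.2, 370.7], 0.85)]
press top [([221.6, 284.6], 0.75)]
rack side [([356.4, 246.3], 0.71)]
rack top [([385.6, 277.4], 0.71), ([210.5, 330.3], 0.64)]
```

```bash
python3 - <<'E'
from h import *
s=get_image("side");t=get_image("top")
a=cv2.resize(s[260:440,295:445],None,fx=3.2,fy=3.2,interpolation=cv2.INTER_CUBIC)
b=cv2.resize(t[250:350,160:275],None,fx=3.4,fy=3.4,interpolation=cv2.INTER_CUBIC)
print(a.shape,b.shape)
o=np.zeros((600,800,3),np.uint8);o[:a.shape[0],:min(480,a.shape[1])]=a[:,:480];
w=min(b.shape[1],320);b=cv2.resize(t[250:350,165:275],(320,291),interpolation=cv2.INTER_CUBIC);o[:291,480:]=b
cv2.imwrite("pics/crop1.png",o[:,:,::-1])
# positions
for n,u,z in [("mat top",(324,223),4)]: print(n,plane("top",u,z),plane("side",(290.4,271),z))
for u in [(429.08,269.98),(399.79,276.45),(368.05,280.15)]:
    for z in (26,34): print("plate",z,plane("top",u,z))
for a,b in [((360.1,194.3),(429.08,269.98)),((363.5,212.3),(399.79,276.45))]: print(tri(a,b))
print("jar",plane("top",(206.2,328.3),62),plane("side",(415.3,381.),62))
m=hsv(s,0,179,0,0)
hs=cv2.cvtColor(s,cv2.COLOR_RGB2HSV);m=(((hs[...,0]<5)|(hs[...,0]>174))&(hs[...,1]>180)&(hs[...,2]>90)).astype(np.uint8)*255;m[:300]=0
for c,ar,mm in blobs(m):
  p=np.argwhere(mm);print("red side",c,ar,p.min(0)[::-1],p.max(0)[::-1])
  print(tri(c,(210.6,279.5)))
m=(((hs[...,0]>5)&(hs[...,0]<18)&(hs[...,1]>100)).astype(np.uint8)*255);m[:150]=0
for c,ar,mm in blobs(m,60): print("brown side",c,ar)
ht=cv2.cvtColor(t,cv2.COLOR_RGB2HSV);m=((ht[...,0]>5)&(ht[...,0]<22)&(ht[...,1]>100)&(ht[...,2]>100)).astype(np.uint8)*255;m[:130]=0;m[390:]=0
for c,ar,mm in blobs(m,60): print("brown top",c,ar)
E
```

```text
(576, 480, 3) (340, 391, 3)
mat top [669.51 -12.73   4.  ] [668.88  -9.51   4.  ]
plate 26 [ 557.76 -236.66   26.  ]
plate 34 [ 556.54 -235.16   34.  ]
plate 26 [ 544.55 -173.39   26.  ]
plate 34 [ 543.42 -172.32   34.  ]
plate 26 [ 537.42 -105.32   26.  ]
plate 34 [ 536.34 -104.7    34.  ]
(array([ 556.55, -235.21,   33.7 ]), np.float64(0.07687463428251377))
(array([ 543.5, -172.2,   35.1]), np.float64(0.4538520021521903))
jar [437.68 230.39  62.  ] [437.43 227.3   62.  ]
brown side [392.21 195.71] 441
brown side [381.72 239.24] 3028
brown side [292.93 270.94] 897
brown side [410.24 404.72] 414
brown top [323.76 222.63] 1525
brown top [401.08 291.96] 2642
```

View pics/crop1.png

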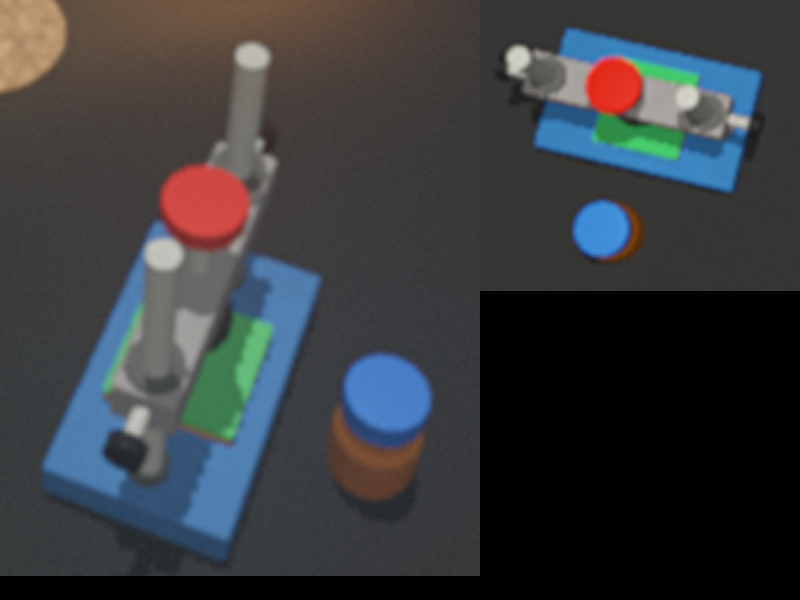

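```bash
cat > press.py <<'E'
from h import *
from scipy.optimize import least_squares
def S(x,y): return ((x+.5)/3.2-.5+295,(y+.5)/3.2-.5+260)
def Tp(x,y): return ((x-480+.5)/2.909-.5+165,(y+.5)/2.909-.5+250)
def W(p,l): c,s=np.cos(p[2]),np.sin(p[2]);return np.array([p[0]+c*l[0]-s*l[1],p[1]+s*l[0]+c*l[1],l[2]])
# l local; rods (0,+-56,185); base corners (+-45,+-75,22)
obs=[("side",S(164,255),(0,56,185)),("side",S(252,57),(0,-56,185)),("side",S(43,468),(45,75,22)),("side",S(232,543),(-45,75,22)),("side",S(321,277),(-45,-75,22)),
("top",Tp(518,58),(0,56,185)),("top",Tp(687,98),(0,-56,185)),("top",Tp(567,28),(45,75,22)),("top",Tp(762,71),(45,-75,22)),("top",Tp(733,191),(-45,-75,22)),("top",Tp(535,148),(-45,75,22)),
("side",S(205,200),'k'),("top",Tp(614,85.5),'k')]
def f(p,o=obs): return np.concatenate([proj(n,W(p,(0,0,p[3]) if l=='k' else l))-uv for n,uv,l in o])
for nm in (None,"side","top"):
    o=[q for q in obs if nm in (None,q[0])]
    r=least_squares(f,[540,220,-0.2,160],args=(o,),loss='soft_l1');print(nm,r.x,'\n',f(r.x,o).reshape(-1,2).tolist() if nm is None else '')
E
python3 press.py
```

```text
None [526.02 206.    -0.23 151.95] 
 [[0.21067318323480322, 0.23073309923665875], [-0.22184768459845827, -0.0381501295370299], [-0.6493552710473978, 0.4431509568312322], [-0.7214634478145285, -0.15129056469385205], [-0.15306662326594278, -0.4393242717130761], [0.3672126235440487, 0.6351975010688875], [0.40784329828090904, -0.17372998519846305], [-0.11399744875726014, 0.46479405120260253], [0.08181818578123057, 0.5577556354447779], [-0.08667283256008318, 0.4062124770593982], [-0.19136617924988286, -0.17629337378042464], [0.1570951049325231, 0.029611435510275896], [-0.10859475814720554, 0.07046311817111928]]
side [525.72 205.89  -0.23 151.85] 
 
top [526.59 206.22  -0.23 149.56]
```

Both cameras agree on the press to within 1 mm: centre (526, 206), yaw −0.23. The knob top is at about 152 mm, so the foot gap is about 30 mm. Jar is at (437.5, 228.5). Now moving above the jar.

Request:
{"name": "arm_command", "arguments": {
  "steps": [
    {"travel": [0.314,0.739,-0.05],"angular": [0,0,-0.468],"gripper": 0},
    {"travel": [0.314,0.739,-0.05],"angular": [0,0,-0.468],"gripper": 0},
    {"travel": [0.314,0.739,-0.05],"angular": [0,0,-0.468],"gripper": 0},
    {"travel": [0.314,0.739,-0.05],"angular": [0,0,-0.468],"gripper": 0},
    {"travel": [0.314,0.739,-0.05],"angular": [0,0,-0.468],"gripper": 0},
    {"travel": [0.314,0.739,-0.05],"angular": [0,0,-0.468],"gripper": 0},
    {"travel": [0.314,0.739,-0.05],"angular": [0,0,-0.468],"gripper": 0},
    {"travel": [0.314,0.739,-0.05],"angular": [0,0,-0.468],"gripper": 0},
    {"travel": [0.314,0.739,-0.05],"angular": [0,0,-0.468],"gripper": 0},
    {"travel": [0.314,0.739,-0.05],"angular": [0,0,-0.468],"gripper": 0},
    {"travel": [0.314,0.739,-0.05],"angular": [0,0,-0.468],"gripper": 0},
    {"travel": [0.314,0.739,-0.05],"angular": [0,0,-0.468],"gripper": 0}
  ]
}}

```text
t: 2.7
position: [358.3, 43.1, 194.3]
orientation: [3.142, -0.002, -0.23]
wrist_force: [0.6, -1.6, 0.5]
gripper_width: 85.1
```

Request:
{"name": "arm_command", "arguments": {
  "steps": [
    {"travel": [0.079,0.185,-0.034],"gripper": 0},
    {"travel": [0.079,0.185,-0.034],"gripper": 0},
    {"travel": [0.079,0.185,-0.034],"gripper": 0},
    {"travel": [0.079,0.185,-0.034],"gripper": 0},
    {"travel": [0.079,0.185,-0.034],"gripper": 0},
    {"travel": [0.079,0.185,-0.034],"gripper": 0},
    {"travel": [0.079,0.185,-0.034],"gripper": 0}
  ]
}}

```text
$.steps[0]: bad value
```

```bash
python3 - <<'E'
from h import *
s=get_image("side");t=get_image("top");o=sensors.observe();print(o['position'],o['orientation'],o['qpos'],o['t'])
a=cv2.resize(s[230:440,285:485],None,fx=2.5,fy=2.5,interpolation=cv2.INTER_CUBIC)
b=cv2.resize(t[240:350,140:270],(299,253),interpolation=cv2.INTER_CUBIC)
c=np.zeros((525,800,3),np.uint8);c[:525,:500]=a;c[:253,500:799]=b
cv2.imwrite("pics/jar1.png",c[:,:,::-1])
for n in C:
  print(n,proj(n,o['position']))
E
```

```text
[358.29  46.03 193.8 ] [-3.14  0.   -0.22] [-0.2  -0.02  1.99  0.    1.17  1.59] 2.8
side [481.56 234.67]
top [292.87 368.3 ]
```

View pics/jar1.png

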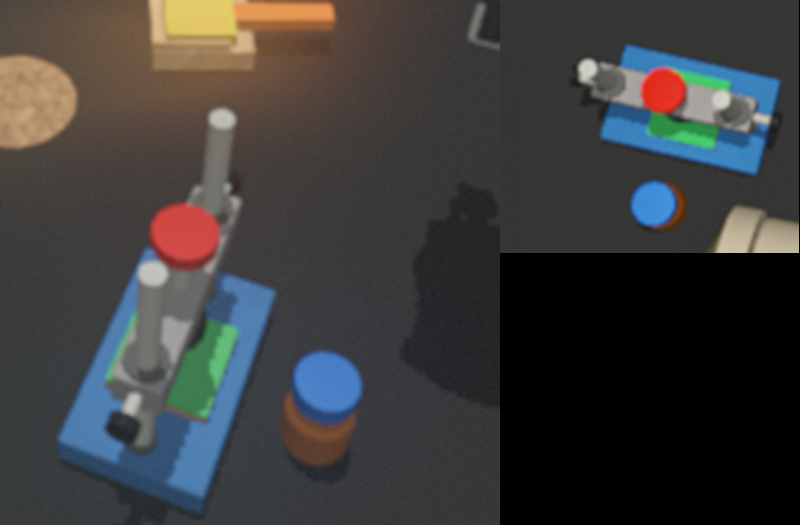

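The call was refused because every row needs all three fields. The picture shows the jar still standing alone in front of the press. Repeating the approach with full rows.

Request:
{"name": "arm_command", "arguments": {
  "steps": [
    {"travel": [0.079,0.182,-0.034],"angular": [0,0,0],"gripper": 0},
    {"travel": [0.079,0.182,-0.034],"angular": [0,0,0],"gripper": 0},
    {"travel": [0.079,0.182,-0.034],"angular": [0,0,0],"gripper": 0},
    {"travel": [0.079,0.182,-0.034],"angular": [0,0,0],"gripper": 0},
    {"travel": [0.079,0.182,-0.034],"angular": [0,0,0],"gripper": 0},
    {"travel": [0.079,0.182,-0.034],"angular": [0,0,0],"gripper": 0},
    {"travel": [0.079,0.182,-0.034],"angular": [0,0,0],"gripper": 0},
    {"travel": [0.079,0.182,-0.034],"angular": [0,0,0],"gripper": 0},
    {"travel": [0.079,0.182,-0.034],"angular": [0,0,0],"gripper": 0},
    {"travel": [0.079,0.182,-0.034],"angular": [0,0,0],"gripper": 0}
  ]
}}

```text
t: 3.8
position: [436.9, 222.3, 160.4]
orientation: [-3.141, -0.001, -0.231]
wrist_force: [-1.1, -0.1, -0.2]
gripper_width: 85.2
```

Request:
{"name": "arm_command", "arguments": {
  "steps": [
    {"travel": [0.0,0.0,-0.05],"angular": [0,0,0],"gripper": 0},
    {"travel": [0.0,0.0,-0.06],"angular": [0,0,0],"gripper": 0},
    {"travel": [0.0,0.0,-0.06],"angular": [0,0,0],"gripper": 0}
  ]
}}

```text
t: 4.1
position: [436.1, 222.6, 99.2]
orientation: [3.14, 0.003, -0.23]
wrist_force: [0.2, 0.7, 0.7]
gripper_width: 85.3
```

```bash
python3 - <<'E'
from h import *
s=get_image("side");t=get_image("top");o=sensors.observe();print(o['position'],o['orientation'],o['qpos'],o['t'])
a=cv2.resize(s[230:440,325:485],None,fx=2.5,fy=2.5,interpolation=cv2.INTER_CUBIC)
cv2.imwrite("pics/jar2.png",a[:,:,::-1])
for n in C: print(n,proj(n,o['position']))
E
```

```text
[437.54 223.02 101.33] [-3.14 -0.   -0.23] [ 0.23  0.39  1.76 -0.    0.99  2.03] 4.2
side [419.31 362.96]
top [205.8  327.29]
```

View pics/jar2.png

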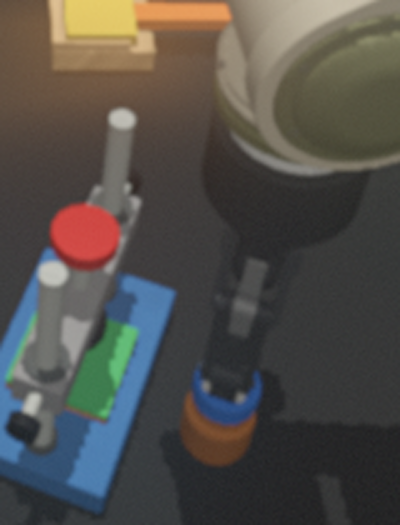

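The fingers straddle the cap along the press y axis. TCP y reads 223 against the jar's 228.5, so I shift 5 mm, descend and close.

Request:
{"name": "arm_command", "arguments": {
  "steps": [
    {"travel": [0.0,0.005,0],"angular": [0,0,0],"gripper": 0},
    {"travel": [0.0,0.005,-0.04],"angular": [0,0,0],"gripper": 0},
    {"travel": [0.0,0.005,-0.083],"angular": [0,0,0],"gripper": 0},
    {"travel": [0.0,0.005,-0.083],"angular": [0,0,0],"gripper": 0},
    {"travel": [0.0,0.005,-0.083],"angular": [0,0,0],"gripper": 0},
    {"travel": [0.0,0.005,-0.083],"angular": [0,0,0],"gripper": 1},
    {"travel": [0.0,0.005,-0.083],"angular": [0,0,0],"gripper": 1},
    {"travel": [0.0,0.005,-0.083],"angular": [0,0,0],"gripper": 1},
    {"travel": [0.0,0.005,-0.083],"angular": [0,0,0],"gripper": 1},
    {"travel": [0.0,0.005,-0.083],"angular": [0,0,0],"gripper": 1},
    {"travel": [0.0,0.005,-0.083],"angular": [0,0,0],"gripper": 1},
    {"travel": [0.0,0.005,-0.083],"angular": [0,0,0],"gripper": 1}
  ]
}}

```text
t: 5.4
position: [437.6, 228.2, 18.7]
orientation: [-3.14, -0.002, -0.23]
wrist_force: [-2.0, 0.2, 12.2]
gripper_width: 39.7
```

Request:
{"name": "arm_command", "arguments": {
  "steps": [
    {"travel": [0,0,0.03],"angular": [0,0,0],"gripper": 1},
    {"travel": [0,-0.02,0.06],"angular": [0,0,0],"gripper": 1},
    {"travel": [0,-0.06,0.06],"angular": [0,0,0],"gripper": 1},
    {"travel": [0,-0.1,0.06],"angular": [0,0,0],"gripper": 1},
    {"travel": [0,-0.14,0.06],"angular": [0,0,0],"gripper": 1},
    {"travel": [0.03,-0.165,0.06],"angular": [0,0,0],"gripper": 1},
    {"travel": [0.07,-0.18,0.06],"angular": [0,0,0],"gripper": 1},
    {"travel": [0.11,-0.195,0.06],"angular": [0,0,0],"gripper": 1},
    {"travel": [0.15,-0.21,0.06],"angular": [0,0,0],"gripper": 1},
    {"travel": [0.19,-0.225,0.06],"angular": [0,0,0],"gripper": 1},
    {"travel": [0.231,-0.24,0.06],"angular": [0,0,0],"gripper": 1},
    {"travel": [0.231,-0.24,0.06],"angular": [0,0,0],"gripper": 1}
  ]
}}

```text
t: 6.6
position: [671.1, -14.4, 76.4]
orientation: [3.141, -0.003, -0.232]
wrist_force: [-0.9, -0.1, -2.7]
gripper_width: 39.3
```

Request:
{"name": "arm_command", "arguments": {
  "steps": [
    {"travel": [0,0,0],"angular": [0,0,0],"gripper": 1},
    {"travel": [0,0,0],"angular": [0,0,0],"gripper": 1}
  ]
}}

```text
t: 6.8
position: [666.9, -11.5, 77.1]
orientation: [-3.142, 0.001, -0.23]
wrist_force: [-0.6, 0.7, -1.3]
gripper_width: 39.3
```

```bash
python3 - <<'E'
from h import *
o=sensors.observe();print(o['position'],o['wrist_force'],o['gripper_width'],o['t'])
t=get_image("top");s=get_image("side")
c=np.zeros((450,800,3),np.uint8)
c[:,:400]=cv2.resize(s[190:325,220:340],(400,450));c[:,400:]=cv2.resize(t[150:285,270:390],(400,450))
cv2.imwrite("pics/mat.png",c[:,:,::-1])
E
```

```text
[666.9  -11.52  77.06] [-0.6   0.74 -1.33] 39.26205492214632 6.8
```

View pics/mat.png

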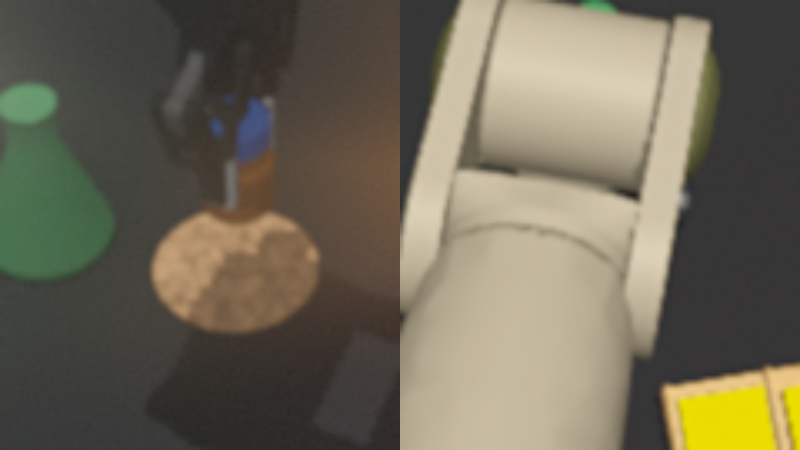

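The jar is upright in the jaws directly over the cork mat (mat centre about (235,270) in the crop). Lowering.

Request:
{"name": "arm_command", "arguments": {
  "steps": [
    {"travel": [0,0,-0.03],"angular": [0,0,0],"gripper": 1},
    {"travel": [0,0,-0.045],"angular": [0,0,0],"gripper": 1},
    {"travel": [0,0,-0.053],"angular": [0,0,0],"gripper": 1},
    {"travel": [0,0,-0.055],"angular": [0,0,0],"gripper": 1},
    {"travel": [0,0,-0.055],"angular": [0,0,0],"gripper": 1}
  ]
}}

```text
t: 7.4
position: [668.0, -12.0, 22.9]
orientation: [-3.142, -0.001, -0.23]
wrist_force: [-0.8, 0.1, 0.2]
gripper_width: 39.3
```

Request:
{"name": "arm_command", "arguments": {
  "steps": [
    {"travel": [0,0,0],"angular": [0,0,0],"gripper": 0.3},
    {"travel": [0,0,0],"angular": [0,0,0],"gripper": 0},
    {"travel": [0,0,0],"angular": [0,0,0],"gripper": 0},
    {"travel": [0,0,0],"angular": [0,0,0],"gripper": 0},
    {"travel": [0,0,0],"angular": [0,0,0],"gripper": 0},
    {"travel": [0,0,0],"angular": [0,0,0],"gripper": 0},
    {"travel": [0,0,0.03],"angular": [0,0,0],"gripper": 0},
    {"travel": [0,0,0.07],"angular": [0,0,0],"gripper": 0},
    {"travel": [0,0,0.11],"angular": [0,0,0],"gripper": 0},
    {"travel": [0,0,0.12],"angular": [0,0,0],"gripper": 0}
  ]
}}

```text
t: 8.4
position: [669.5, -12.3, 147.3]
orientation: [-3.141, -0.008, -0.23]
wrist_force: [0.6, -0.4, -0.4]
gripper_width: 85.4
```

```bash
python3 - <<'E'
from h import *
from scipy.optimize import minimize
t=cv2.imread("pics/top0.png")[:,:,::-1].copy()
hs=cv2.cvtColor(t,cv2.COLOR_RGB2HSV)
y=hsv(t,24,34,120,100);y[:130]=0;y[390:]=0
org=((hs[...,0]>10)&(hs[...,0]<21)&(hs[...,1]>225)&(hs[...,2]>200)).astype(np.uint8)*255;org[:280]=0;org[345:]=0
for c,a,m in blobs(org,60):print('org',c,a)
def poly(n,x,yy,th,L,z):
    c,s=np.cos(th),np.sin(th);return np.array([proj(n,(x+c*a-s*b,yy+s*a+c*b,z)) for a,b in L])
SQ=[(-28,-28),(28,-28),(28,28),(-28,28)];TB=[(-107,-10),(-28,-10),(-28,10),(-107,10)]
Y=y.astype(float)/255;O=org.astype(float)/255
def rast(P):
    m=np.zeros((480,640),np.uint8);cv2.fillPoly(m,[np.round(P*256).astype(np.int32)],255,cv2.LINE_AA,8);return m/255.
for x0,y0 in [(536.3,-104.7),(543.4,-172.3),(556.5,-235.2)]:
    best=None
    def f(p):
        A=rast(poly("top",*p[:2],p[2]/100,SQ,34));B=rast(poly("top",*p[:2],p[2]/100,TB,34))
        u,v=proj("top",(x0,y0,34)).astype(int);w=np.s_[v-18:v+18,u-16:u+16];w2=np.s_[v+10:v+60,u-13:u+28]
        return ((A-Y)[w]**2).sum()+((B-O)[w2]**2).sum()
    r=minimize(f,[x0,y0,16.],method='Nelder-Mead',options=dict(initial_simplex=[[x0,y0,16],[x0+3,y0,16],[x0,y0+3,16],[x0,y0,21]]));print(r.x,r.fun)
E
```

```text
[ 536.06 -104.56   14.99] 380.0950711264898
[ 544.5  -172.63   17.26] 387.0946866589773
[ 557.61 -235.35   14.47] 346.0373394848135
```

```bash
python3 - <<'E'
from h import *
t=cv2.imread("pics/top0.png")[:,:,::-1].copy()
hs=cv2.cvtColor(t,cv2.COLOR_RGB2HSV)
print(hs[310:318:4,366:382:2].tolist())
m=((hs[...,0]>8)&(hs[...,0]<22)&(hs[...,1]>200)&(hs[...,2]>120)).astype(np.uint8)*255;m[:300]=0;m[345:]=0
for c,a,mm in blobs(m,60):
    p=np.argwhere(mm);vx=cv2.fitLine(p[:,::-1].astype(np.float32),cv2.DIST_L2,0,.01,.01).ravel()
    lo=plane("top",vx[2:]-vx[:2]*10*np.sign(vx[1]),33);hi=plane("top",vx[2:]+vx[:2]*15*np.sign(vx[1]),33)
    d=lo-hi;print(c,a,p.min(0),p.max(0),'yaw',np.arctan2(d[1],d[0]),'pt',plane("top",vx[2:],33))
E
```

```text
[[[110, 44, 35], [16, 232, 155], [21, 255, 238], [21, 255, 238], [21, 255, 237], [21, 255, 239], [20, 227, 221], [116, 36, 56]], [[105, 28, 37], [12, 173, 99], [21, 255, 236], [21, 255, 238], [21, 255, 237], [21, 255, 238], [21, 255, 230], [11, 124, 103]]]
[373.89 315.13] 328 [300 367] [331 381] yaw 0.15208825682199079 pt [ 462.5  -114.93   33.  ]
[407.3  313.09] 288 [300 400] [327 414] yaw 0.17913631672273714 pt [ 465.93 -185.1    33.  ]
[436.66 309.73] 217 [300 430] [320 443] yaw 0.18274262421636508 pt [ 472.21 -246.97   33.  ]
```

Request:
{"name": "arm_command", "arguments": {
  "steps": [
    {"travel": [-0.214,-0.105,-0.03],"angular": [0,0,0.38],"gripper": 0.45},
    {"travel": [-0.214,-0.105,-0.03],"angular": [0,0,0.38],"gripper": 0.45},
    {"travel": [-0.214,-0.105,-0.03],"angular": [0,0,0.38],"gripper": 0.45},
    {"travel": [-0.214,-0.105,-0.03],"angular": [0,0,0.38],"gripper": 0.45},
    {"travel": [-0.214,-0.105,-0.03],"angular": [0,0,0.38],"gripper": 0.45},
    {"travel": [-0.214,-0.105,-0.03],"angular": [0,0,0.38],"gripper": 0.45},
    {"travel": [-0.214,-0.105,-0.03],"angular": [0,0,0.38],"gripper": 0.45},
    {"travel": [-0.214,-0.105,-0.03],"angular": [0,0,0.38],"gripper": 0.45},
    {"travel": [-0.214,-0.105,-0.03],"angular": [0,0,0.38],"gripper": 0.45}
  ]
}}

```text
t: 9.3
position: [454.7, -116.7, 112.0]
orientation: [3.141, -0.0, 0.151]
wrist_force: [0.7, 0.6, -0.1]
gripper_width: 46.9
```

```bash
python3 - <<'E'
from h import *
for l in("jar_c",):
  for n in C:
    get_image(n);print(l,n,[(np.round(d['uv'],1).tolist(),round(d['score'],2)) for d in search_frame(n,l)[:2]],proj(n,(669.3,-12,35)))
o=sensors.observe();print(o['position'],o['orientation'],o['gripper_width'],o['t'],o['qpos'])
E
```

```text
jar_c side [([291.2, 259.1], 0.79)] [289.91 258.7 ]
jar_c top [([322.6, 219.5], 0.68), ([460.8, 193.0], 0.23)] [323.63 219.75]
[ 454.15 -116.82  111.89] [-3.14  0.    0.15] 46.755623900223995 9.5 [-0.5   0.33  1.82 -0.    0.99  0.92]
```

Jar is on the mat to within a couple of millimetres, upright and released. Now descending on the tab and gripping.

Request:
{"name": "arm_command", "arguments": {
  "steps": [
    {"travel": [0.001,0,-0.04],"angular": [0,0,0],"gripper": 0.45},
    {"travel": [0.001,0,-0.08],"angular": [0,0,0],"gripper": 0.45},
    {"travel": [0.001,0,-0.1],"angular": [0,0,0],"gripper": 0.45},
    {"travel": [0.001,0,-0.1],"angular": [0,0,0],"gripper": 0.45},
    {"travel": [0.001,0,-0.1],"angular": [0,0,0],"gripper": 0.45},
    {"travel": [0.001,0,-0.1],"angular": [0,0,0],"gripper": 1},
    {"travel": [0.001,0,-0.1],"angular": [0,0,0],"gripper": 1},
    {"travel": [0.001,0,-0.1],"angular": [0,0,0],"gripper": 1},
    {"travel": [0.001,0,-0.1],"angular": [0,0,0],"gripper": 1},
    {"travel": [0.001,0,-0.1],"angular": [0,0,0],"gripper": 1},
    {"travel": [0.001,0,-0.1],"angular": [0,0,0],"gripper": 1}
  ]
}}

```text
t: 10.6
position: [455.5, -117.4, 12.9]
orientation: [3.14, -0.002, 0.15]
wrist_force: [-1.0, 0.1, 6.5]
gripper_width: 18.9
```

Request:
{"name": "arm_command", "arguments": {
  "steps": [
    {"travel": [0,0,0.015],"angular": [0,0,0],"gripper": 1},
    {"travel": [0,0,0.04],"angular": [0,0,0],"gripper": 1},
    {"travel": [-0.02,0.01,0.057],"angular": [0,0,0],"gripper": 1},
    {"travel": [-0.05,0.045,0.057],"angular": [0,0,-0.05],"gripper": 1},
    {"travel": [-0.08,0.08,0.057],"angular": [0,0,-0.12],"gripper": 1},
    {"travel": [-0.11,0.117,0.057],"angular": [0,0,-0.2],"gripper": 1},
    {"travel": [-0.115,0.165,0.057],"angular": [0,0,-0.27],"gripper": 1},
    {"travel": [-0.118,0.21,0.057],"angular": [0,0,-0.33],"gripper": 1},
    {"travel": [-0.121,0.255,0.057],"angular": [0,0,-0.38],"gripper": 1},
    {"travel": [-0.124,0.3,0.057],"angular": [0,0,-0.38],"gripper": 1},
    {"travel": [-0.126,0.345,0.057],"angular": [0,0,-0.38],"gripper": 1},
    {"travel": [-0.126,0.37,0.057],"angular": [0,0,-0.38],"gripper": 1}
  ]
}}

```text
t: 11.8
position: [328.0, 255.6, 69.2]
orientation: [-3.141, -0.0, -0.228]
wrist_force: [0.5, -1.2, -0.3]
gripper_width: 18.5
```

Request:
{"name": "arm_command", "arguments": {
  "steps": [
    {"travel": [0,0,0],"angular": [0,0,0],"gripper": 1},
    {"travel": [0,0,0],"angular": [0,0,0],"gripper": 1}
  ]
}}

```text
t: 12.0
position: [328.5, 252.8, 68.9]
orientation: [3.141, 0.0, -0.229]
wrist_force: [-0.3, 0.2, -1.0]
gripper_width: 18.7
```

```bash
python3 - <<'E'
from h import *
o=sensors.observe();print(o['position'],o['orientation'],o['gripper_width'],o['t'],o['qpos'])
t=get_image("top");s=get_image("side")
c=np.zeros((500,800,3),np.uint8)
a=cv2.resize(s[240:440,300:500],(500,500),interpolation=cv2.INTER_CUBIC);c[:,:500]=a;c[:250,500:]=cv2.resize(t[250:375,140:290],(300,250),interpolation=cv2.INTER_CUBIC)
cv2.imwrite("pics/hold.png",c[:,:,::-1])
p=o['position'];y=o['orientation'][2]
d=np.array([np.cos(y),np.sin(y)]);n=np.array([-d[1],d[0]])
for L in [(54,28),(54,-28),(110,28),(110,-28)]:
    q=np.r_[p[:2]+d*L[0]+n*L[1],p[2]+21]
    for k in C: print(L,k,proj(k,q))
for k in C:
    m=hsv(s if k=="side" else t,24,34,120,100)
    for c,a,mm in blobs(m,40): print(k,c,a,plane(k,c,p[2]+21))
E
```

```text
[328.48 252.85  68.91] [ 3.14  0.   -0.23] 18.671197622649583 12.0 [ 0.37  0.3   2.01 -0.    0.83  2.17]
(54, 28) side [456.56 402.41]
(54, 28) top [183.53 353.52]
(54, -28) side [463.56 367.81]
(54, -28) top [210.94 359.79]
(110, 28) side [414.76 387.77]
(110, 28) top [190.97 325.55]
(110, -28) side [423.97 354.77]
(110, -28) top [218.12 331.68]
side [360.17 194.11] 368 [ 553.4  -161.62   89.91]
side [363.5  212.31] 416 [ 541.87 -105.07   89.91]
side [439.84 378.19] 1454 [408.03 235.09  89.91]
top [429.1  269.95] 719 [ 548.09 -224.75   89.91]
top [399.79 276.46] 713 [ 535.51 -164.82   89.91]
top [200.72 342.33] 913 [408.79 234.59  89.91]
```

View pics/hold.png

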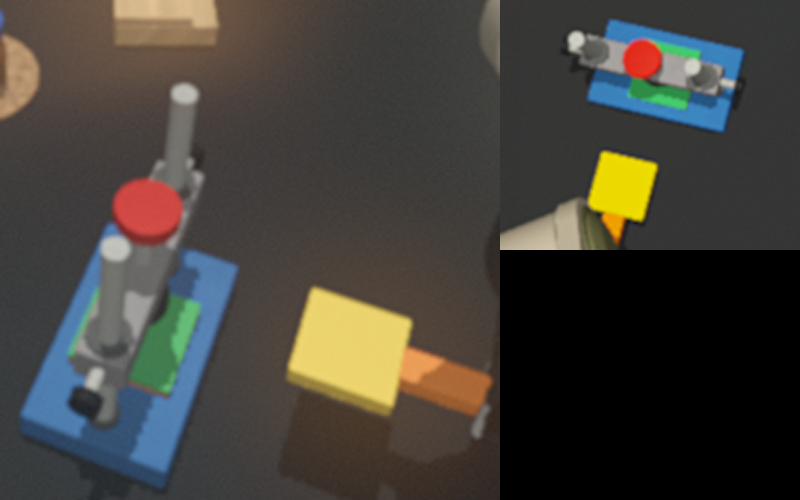

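The plate is level and square in the jaws. Both cameras put its centre at (408.5, 234.7), against (408.3, 234.2) predicted from the grip. Lowering, sliding in under the foot and setting it down.

Request:
{"name": "arm_command", "arguments": {
  "steps": [
    {"travel": [0,0,-0.03],"angular": [0,0,0],"gripper": 1},
    {"travel": [0.01,-0.0024,-0.042],"angular": [0,0,0],"gripper": 1},
    {"travel": [0.035,-0.0085,-0.042],"angular": [0,0,0],"gripper": 1},
    {"travel": [0.06,-0.0145,-0.042],"angular": [0,0,0],"gripper": 1},
    {"travel": [0.085,-0.0205,-0.042],"angular": [0,0,0],"gripper": 1},
    {"travel": [0.105,-0.0254,-0.042],"angular": [0,0,0],"gripper": 1},
    {"travel": [0.1176,-0.0286,-0.042],"angular": [0,0,0],"gripper": 1},
    {"travel": [0.1176,-0.0286,-0.042],"angular": [0,0,0],"gripper": 1},
    {"travel": [0.1176,-0.0286,-0.045],"angular": [0,0,0],"gripper": 1},
    {"travel": [0.1176,-0.0286,-0.047],"angular": [0,0,0],"gripper": 1},
    {"travel": [0.1176,-0.0286,-0.047],"angular": [0,0,0],"gripper": 1}
  ]
}}

```text
t: 13.2
position: [445.6, 224.5, 21.7]
orientation: [3.141, 0.001, -0.23]
wrist_force: [-0.5, 0.0, 0.1]
gripper_width: 18.5
```

```bash
python3 - <<'E'
from h import *
o=sensors.observe();print(o['position'],o['orientation'],o['wrist_force'],o['ft_torque'],o['gripper_width'],o['t'])
s=get_image("side");t=get_image("top")
c=np.zeros((500,800,3),np.uint8)
c[:,:500]=cv2.resize(s[260:440,300:480],(500,500),interpolation=cv2.INTER_CUBIC);c[:300,500:]=cv2.resize(t[255:355,165:265],(300,300),interpolation=cv2.INTER_CUBIC)
cv2.imwrite("pics/ins.png",c[:,:,::-1])
E
```

```text
[445.56 224.46  21.73] [ 3.14  0.   -0.23] [-0.47  0.    0.07] [ 0.01  0.09 -0.04] 18.48021538903205 13.2
```

View pics/ins.png

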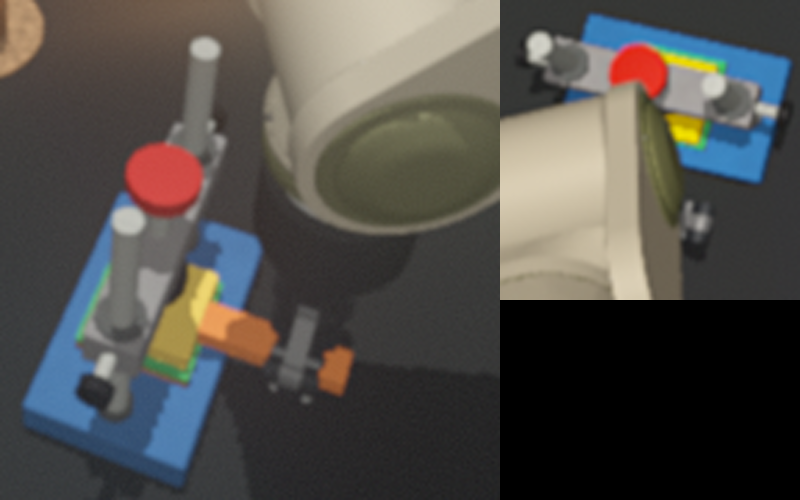

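The plate sits on the coupon with an even green margin. Pressing 1 mm, opening, and lifting straight off.

Request:
{"name": "arm_command", "arguments": {
  "steps": [
    {"travel": [0,0,-0.001],"angular": [0,0,0],"gripper": 1},
    {"travel": [0,0,-0.001],"angular": [0,0,0],"gripper": 0.7},
    {"travel": [0,0,-0.001],"angular": [0,0,0],"gripper": 0.5},
    {"travel": [0,0,-0.001],"angular": [0,0,0],"gripper": 0.5},
    {"travel": [0,0,-0.001],"angular": [0,0,0],"gripper": 0.5},
    {"travel": [0,0,-0.001],"angular": [0,0,0],"gripper": 0.5},
    {"travel": [-0.005,0.001,0.03],"angular": [0,0,0],"gripper": 0.5},
    {"travel": [-0.03,0.007,0.08],"angular": [0,0,0],"gripper": 0.5},
    {"travel": [-0.06,0.014,0.13],"angular": [0,0,0],"gripper": 0.5},
    {"travel": [-0.06,0.014,0.18],"angular": [0,0,0],"gripper": 1},
    {"travel": [-0.06,0.014,0.18],"angular": [0,0,0],"gripper": 1}
  ]
}}

```text
t: 14.4
position: [387.1, 239.1, 206.9]
orientation: [-3.137, -0.007, -0.229]
wrist_force: [0.2, 0.5, -0.8]
gripper_width: 14.4
```

```bash
python3 - <<'E'
from h import *
o=sensors.observe();print(o['position'],o['orientation'],o['gripper_width'],o['t'])
s=get_image("side");t=get_image("top")
c=np.zeros((500,800,3),np.uint8)
c[:,:500]=cv2.resize(s[260:440,290:470],(500,500),interpolation=cv2.INTER_CUBIC);c[:300,500:]=cv2.resize(t[255:355,165:265],(300,300),interpolation=cv2.INTER_CUBIC)
cv2.imwrite("pics/rel.png",c[:,:,::-1])
for k,im in(("side",s),("top",t)):
    hs=cv2.cvtColor(im,cv2.COLOR_RGB2HSV);m=(((hs[...,0]<5)|(hs[...,0]>174))&(hs[...,1]>180)&(hs[...,2]>90)).astype(np.uint8)*255
    print(k,[(c,a) for c,a,_ in blobs(m)])
E
```

```text
[387.1  239.11 206.91] [-3.14 -0.01 -0.23] 14.356797523602529 14.4
side []
top [(array([210.51, 279.38]), np.int32(255))]
```

View pics/rel.png

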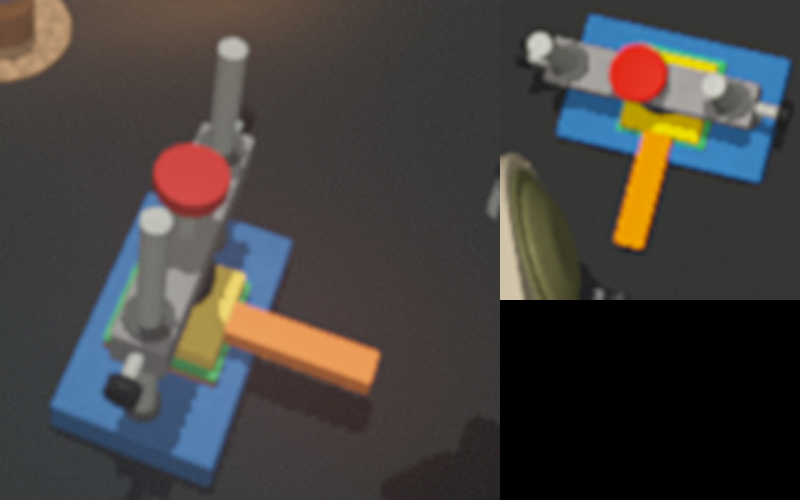

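The plate lies flat and square on the coupon with its tab pointing straight out of the front. Next, turning the closed fingers so they clear the rods and moving above the knob.

Request:
{"name": "arm_command", "arguments": {
  "steps": [
    {"travel": [0.02,-0.005,0],"angular": [0,0,0.15],"gripper": 1},
    {"travel": [0.05,-0.012,0],"angular": [0,0,0.3],"gripper": 1},
    {"travel": [0.08,-0.02,0],"angular": [0,0,0.45],"gripper": 1},
    {"travel": [0.11,-0.026,0],"angular": [0,0,0.6],"gripper": 1},
    {"travel": [0.139,-0.033,0],"angular": [0,0,0.75],"gripper": 1},
    {"travel": [0.139,-0.033,0],"angular": [0,0,0.9],"gripper": 1},
    {"travel": [0.139,-0.033,0],"angular": [0,0,1.05],"gripper": 1},
    {"travel": [0.139,-0.033,0],"angular": [0,0,1.2],"gripper": 1},
    {"travel": [0.139,-0.033,0],"angular": [0,0,1.35],"gripper": 1},
    {"travel": [0.139,-0.033,0],"angular": [0,0,1.5],"gripper": 1},
    {"travel": [0.139,-0.033,-0.01],"angular": [0,0,1.57],"gripper": 1},
    {"travel": [0.139,-0.033,-0.01],"angular": [0,0,1.57],"gripper": 1}
  ]
}}

```text
t: 15.7
position: [524.6, 204.9, 189.1]
orientation: [-3.137, 0.002, 1.34]
wrist_force: [0.5, 0.1, -0.7]
gripper_width: -0.2
```

Request:
{"name": "arm_command", "arguments": {
  "steps": [
    {"travel": [0,0,0],"angular": [0,0,0],"gripper": 1},
    {"travel": [0,0,0],"angular": [0,0,0],"gripper": 1}
  ]
}}

```text
t: 15.9
position: [525.5, 205.2, 191.7]
orientation: [-3.141, 0.0, 1.338]
wrist_force: [-0.3, 0.2, -0.3]
gripper_width: -0.1
```

Request:
{"name": "arm_command", "arguments": {
  "steps": [
    {"travel": [0,0,-0.02],"angular": [0,0,0],"gripper": 1},
    {"travel": [0,0,-0.034],"angular": [0,0,0],"gripper": 1},
    {"travel": [0,0,-0.038],"angular": [0,0,0],"gripper": 1},
    {"travel": [0,0,-0.042],"angular": [0,0,0],"gripper": 1},
    {"travel": [0,0,-0.045],"angular": [0,0,0],"gripper": 1},
    {"travel": [0,0,-0.045],"angular": [0,0,0],"gripper": 1}
  ]
}}

```text
t: 16.5
position: [525.6, 205.3, 147.4]
orientation: [3.141, -0.0, 1.34]
wrist_force: [-1.7, -1.8, 2.6]
gripper_width: 0.2
```

Request:
{"name": "arm_command", "arguments": {
  "steps": [
    {"travel": [0,0,-0.003],"angular": [0,0,0],"gripper": 1},
    {"travel": [0,0,-0.006],"angular": [0,0,0],"gripper": 1},
    {"travel": [0,0,-0.008],"angular": [0,0,0],"gripper": 1},
    {"travel": [0,0,-0.008],"angular": [0,0,0],"gripper": 1},
    {"travel": [0,0,-0.008],"angular": [0,0,0],"gripper": 1}
  ]
}}

```text
t: 17.0
position: [525.7, 205.4, 139.2]
orientation: [3.141, -0.0, 1.34]
wrist_force: [0.5, 0.7, 2.5]
gripper_width: -0.2
```

Request:
{"name": "arm_command", "arguments": {
  "steps": [
    {"travel": [0,0,-0.001],"angular": [0,0,0],"gripper": 1},
    {"travel": [0,0,-0.002],"angular": [0,0,0],"gripper": 1},
    {"travel": [0,0,-0.003],"angular": [0,0,0],"gripper": 1},
    {"travel": [0,0,-0.003],"angular": [0,0,0],"gripper": 1},
    {"travel": [0,0,-0.003],"angular": [0,0,0],"gripper": 1}
  ]
}}

```text
t: 17.5
position: [525.6, 205.4, 136.1]
orientation: [3.141, -0.0, 1.34]
wrist_force: [2.0, 1.4, 3.9]
gripper_width: 0.3
```

Request:
{"name": "arm_command", "arguments": {
  "steps": [
    {"travel": [0,0,-0.001],"angular": [0,0,0],"gripper": 1},
    {"travel": [0,0,-0.002],"angular": [0,0,0],"gripper": 1},
    {"travel": [0,0,-0.003],"angular": [0,0,0],"gripper": 1},
    {"travel": [0,0,-0.003],"angular": [0,0,0],"gripper": 1},
    {"travel": [0,0,-0.003],"angular": [0,0,0],"gripper": 1}
  ]
}}

```text
t: 18.0
position: [525.7, 205.4, 133.5]
orientation: [3.141, -0.0, 1.34]
wrist_force: [1.2, 0.4, 7.5]
gripper_width: -0.0
```

Request:
{"name": "arm_command", "arguments": {
  "steps": [
    {"travel": [0,0,-0.001],"angular": [0,0,0],"gripper": 1},
    {"travel": [0,0,-0.001],"angular": [0,0,0],"gripper": 1},
    {"travel": [0,0,-0.001],"angular": [0,0,0],"gripper": 1}
  ]
}}

```text
t: 18.3
position: [525.7, 205.4, 132.6]
orientation: [3.141, -0.0, 1.34]
wrist_force: [0.7, 0.5, 7.8]
gripper_width: 0.4
```

Request:
{"name": "arm_command", "arguments": {
  "steps": [
    {"travel": [0,0,-0.001],"angular": [0,0,0],"gripper": 1},
    {"travel": [0,0,-0.001],"angular": [0,0,0],"gripper": 1},
    {"travel": [0,0,-0.001],"angular": [0,0,0],"gripper": 1},
    {"travel": [0,0,-0.001],"angular": [0,0,0],"gripper": 1}
  ]
}}

```text
t: 18.7
position: [525.7, 205.4, 131.8]
orientation: [3.141, -0.0, 1.34]
wrist_force: [0.3, 0.6, 9.6]
gripper_width: -0.3
```

```bash
python3 - <<'E'
from h import *
F=[]
for i in range(10):
    s=get_image("side");o=sensors.observe();F.append(np.r_[o['wrist_force'],o['position'][2]])
print(np.mean(F,0),np.std(F,0),o['t'])
E
```

```text
[  0.31   0.48   9.74 131.83] [0.59 0.62 0.53 0.01] 19.2
```

```bash
python3 - <<'E'
from h import *
s=get_image("side");t=get_image("top")
c=np.zeros((480,800,3),np.uint8)
c[:,:480]=cv2.resize(s[180:440,220:480],(480,480),interpolation=cv2.INTER_CUBIC);c[:320,480:]=cv2.resize(t[150:350,165:365],(320,320),interpolation=cv2.INTER_CUBIC)
cv2.imwrite("pics/fin.png",c[:,:,::-1])
E
```

```text
(no output)
```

View pics/fin.png

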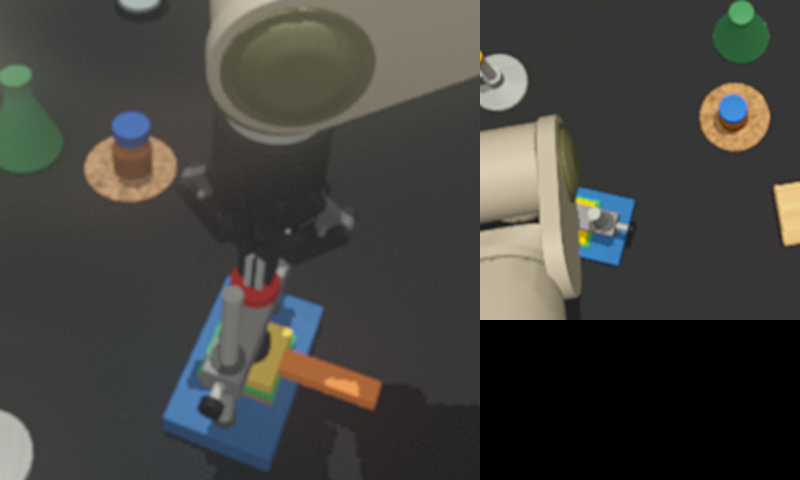

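The jar is upright in the middle of the mat. The fingertips are on the red knob, the foot is down on the yellow plate, and the bystanders haven't moved. Handing in.

```bash
python3 -c "
from bench import ticket
print(ticket.close_job())"
```

```text
the job is handed in; nothing more can be done
None
```

The job is handed in at about 19 s, with the arm still holding the knob down on a one-plate stack; no verdict was reported.

- **Jar:** it stands upright on the cork mat and has been let go. Both cameras put it within about 3 mm of where I set it down, near the mat's centre.
- **Plate:** one plate lies flat and square on the coupon, with an even green margin visible around it. I aimed it at the measured press centre and did not re-measure its offset after letting go. The other two plates never left the rack.
- **Clamping:** the knob force was about 2.5–4 N on the way down. It began to rise at a TCP height of about 134–135 mm, which matches one plate under a foot gap of about 30 mm. From 133.5 to 131.8 mm it rose at about 1.3 N/mm, which fits the foot's spring. The hard stop should be near 128 mm, so about 4 mm of stroke is left.
- **Final push:** the wrist force averaged 9.7 N over 10 readings. Allowing for the return spring, the foot bears on the plate with about 6 N.
- **Bystanders:** the burner, beaker and flask were never touched. The last picture shows the flask and burner in place; the beaker is barely in it.

No check failed. One early move call was refused because a row left out a field, and nothing moved. The side and top cameras differed by about 3 mm in y on the first jar position.

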